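Scoop the last walnut out of the nut bin

ROBOT

A 7-joint arm with a two-finger parallel gripper is mounted at the origin on a cart in front of the work surface, level with it; the furniture and walls round the work are solid. World frame = base frame: x ahead of the robot, y to its left, z up, the work surface at z = 0. Lengths are in m, angles in rad, forces in N, time in s.
With the tool pointing down it reaches from about 0.425 to 0.875 m from the base axis. Payload 4.7 kg.
Tool frame: the origin (TCP) lies at the very end of the fingers, on their centre line; the grasp point (between the pads) lies 19 mm behind it; z points along the fingers, y is the line along which they close (so a half turn about z gives the same grasp; the last joint's range is limited). The gripper opens to 85 mm and grips with 20 to 120 N. Pads are 22 mm wide; open, the fingers measure 114 mm over their backs; the gripper's body (76 mm by 85 mm) begins 54 mm behind the grasp point. The pads swing forward as they close: fully open they stand 13 mm farther back than shut.
Start: joints at [1.305, 0.321, -0.07, 1.45, 0.023, 1.371, -0.057], TCP at [0.179, -0.625, 0.231] pointing down, gripper open.
Joint ranges: [-2.86, 2.86], [-0.3, 2.09], [-1.38, 1.24], [0.06, 2.45], [-1.56, 4.7], [0.09, 2.05], [-2.69, 2.69]. Speed limits (rad/s): [2.57, 2.57, 3.14, 3.14, 3.14, 3.14, 3.14].

INTERFACE

Orientations are given as a unit quaternion [w, x, y, z].
In Python, from bench import state, snapshot, get_calibration, finish_job gives the robot as it stands.
- The arm moves only by the tool carry_out, never from a script. Its argument "rows" is a list of rows, each a list of 2 entries, a list of its own where there are three numbers: the shift along the tool's x, y, z in mm, then the turn, a rotation vector about the tool's x, y, z in units of 5 degrees (1.0 is 5 degrees). In form: [[[tx, ty, tz], [wx, wy, wz]], ...]. A call has 1 to 12 rows; each row is the pose to reach, as a shift and turn from the pose commanded when the call began, along the tool's axes at that moment; what a row does not reach only later rows make up. A row lasts 1/10 s, in which the tool goes at most 50 mm and 8.59 degrees, less where a joint would pass 70% of its speed; a pose out of reach is approached as far as the arm can. A call with a gripper value outside its range is refused whole. "gripper" is the opening, from -1 (shut) to 1 (fully open), set as the call begins (left out, the last holds). The fingers move at their own pace and stop on an object; "grip_force" is the grip in N (left out, the last holds). Time passes only in rows, so rows that repeat a pose let the fingers close. It gives the time, the measured TCP pose, the force, the opening and the grip force at its end, in the units of the state.
- state(): the state, without advancing time (a new reading comes with each control period).
- snapshot(name): name is "scene" or "top" or "wrist"; returns the picture (384x512x3 uint8, red, green, blue); there is no depth.
- get_calibration(name): a dict with "intrinsics" (3x3 intrinsics, pixels), "R" (3x3) and "t" (3): a world point X has camera coordinates R X + t. Camera axes: x right, y down, z forward; pixel columns grow to the right and rows downward; lengths in m; the calibration is good to about 2 mm. A picture is of the moment at which its call begins: read the wrist's pose just before it. get_calibration takes no time and is no camera call; for the wrist camera it gives the pose at the moment of the call.
- finish_job(): hands the job in; it is judged then, once.
The state is a dict: "t": time; "joints": joint angles; "dq": joint speeds; "tau": joint torques, N m; "tool_pos": TCP position; "ee_rot": TCP orientation; "contact_force": force on the tool from outside, world axes, zero at the start; "torque": the same for the moment, N m; "grip_width": opening from 0.0 (shut) to 1.0 (fully open); "grasp_force": force on a finger pad.
Only numpy, scipy, OpenCV 4.12 (cv2) and the standard library are available. Lean on these libraries where they do the work, as an engineer would, in place of code of your own. Each camera call takes 0.05 s, during which the arm holds its last target. There are 200 camera calls.

TASK

Take the scoop by its upright handle and scoop up the walnut, the larger of the two nuts, driving the scoop's nose into the corner of the bin where it lies so that the walls hold it while the scoop slides under. Then lift the loaded scoop out and stand it level on the worktop to the left of the bin, clear of the bin, with the walnut in it, and let go. Do not touch the walnut with the gripper, and leave the hazelnut in its own corner of the bin.

Things in the scene. Friction and masses are not known exactly. Their poses are not given: they have to be found in the camera images.
- scoop: Loose metal scoop, 160 g. Origin: underside, below its handle; x to the nose, z up. Pan x -20 to 75 mm (tip), 64 wide; from x = 43 it narrows to a 90 degree point that fits a bin corner. Floor 1.5 mm; ramped lip on the open nose edge 1 to 3 high; other walls 28. Upright wooden paddle handle on the z axis: 14 thick (x), 32 wide (y), z 50 to 130; grip it from above across the 14. Starts on the bin floor, nose away from the robot.
- walnut: The walnut: brown, dark wrinkles, a seam; 40 mm long, 36 thick, about 30 g, slick (friction 0.3), loose, can roll. Origin at its centre; axes mean nothing. It lies on the bin's floor by one of the two far corners, left or right, its centre 20 to 38 mm from both inner wall faces.
- hazelnut: The hazelnut (leave it): smooth, dark brown with a pale end, 20 mm long, 18 thick, loose, on the bin's floor by the other far corner. Origin at its centre.
- nut_bin: Open rectangular wooden bin, fixed. Origin: centre of its underside, on the worktop (z = 0); x away from the robot, y left, z up. Outer 216 (x) x 256 (y) x 55 mm high, walls and floor 8 thick: inner faces at x = +-100, y = +-120, inner floor z = 8; far inner corners (100, 120) left and (100, -120) right. The worktop at its left, y 150 to 290 mm, is free.
Things that resemble listed ones, but are neither listed nor needed, are in the scene too. What is shaped like the scoop but green is not meant.

How it is judged:
On the way:
1. the walnut lies in the scoop and the scoop is lifted clear of the bin's floor (its underside 35 mm or more above the worktop) (x of walnut in the frame of scoop between 0.005 and 0.066 m and y of walnut in the frame of scoop between -0.034 and 0.034 m and z of walnut in the frame of scoop between 0.008 and 0.032 m and height (world z) of scoop above 0.035 m), for 0.2 s.
At the end, for the whole second after the job is handed in: The scoop stands level (within about 6 degrees) on the worktop to the left of the bin, its origin beyond the bin's left outer face and not touching the bin, at rest, with the walnut at rest inside its pan; the hazelnut is in the bin within 50 mm of where it was (x of walnut in the frame of scoop between 0.005 and 0.066 m and y of walnut in the frame of scoop between -0.034 and 0.034 m and z of walnut in the frame of scoop between 0.008 and 0.032 m and height (world z) of scoop below 0.005 m and angle between scoop's own z axis and vertical below 0.1 rad and y of scoop in the frame of nut_bin above 0.13 m and contact force between scoop and nut_bin below 0.1 N and linear speed of scoop below 0.02 m/s and linear speed of walnut below 0.03 m/s and x of hazelnut in the frame of nut_bin between -0.1 and 0.1 m and y of hazelnut in the frame of nut_bin between -0.12 and 0.12 m and height (world z) of hazelnut below 0.03 m and distance of hazelnut from where it was at the start of the episode below 0.05 m).
It fails at once if the gripper touches the walnut (contact force between the fingers and walnut above 0.5 N).
It fails at once if the hazelnut is moved more than 50 mm (distance of hazelnut from where it was at the start of the episode above 0.05 m).
It also fails if it takes over 51 s, if anything falls off the work surface, if the arm or the gripper's body presses on something with over 40 N, if the wrist force passes 120 N, or if a joint passes its speed limit or range.

## Working session

There is one attempt and no reset: what is moved stays moved. The work goes in short steps, Python scripts to look and compute and a tool call to move; the robot and the scene stay as the last step left them, time stands still between calls to the robot, and variables do not carry over. Pictures are saved under pics/ and viewed, at most 13 in all, crops included, and the job is handed in when it is done.

Besides the shell and the picture viewer there is one more tool, called after "Emit:" as name(argument=value, ...), one argument or row to a line, values as JSON. carry_out: Moves the arm, as the interface text tells. Its arguments: {"type":"object","properties":{"rows":{"type":"array"},"gripper":{"type":"number"},"grip_force":{"type":"number"}},"required":["rows"]}

```bash
mkdir -p pics; ls
python3 - <<'E'
from bench import *
import cv2,numpy as np
s=state();print({k:np.round(s[k],3) for k in s})
for n in("scene","top"):
    cv2.imwrite(f"pics/{n}0.png",cv2.resize(snapshot(n)[:,:,::-1],(800,600),interpolation=cv2.INTER_CUBIC))
    c=get_calibration(n);print(n,np.round(c["intrinsics"],1).tolist(),np.round(c["R"],3).tolist(),np.round(c["t"],3))
E
```

```text
pics
{'t': np.float64(0.0), 'joints': array([ 1.305,  0.322, -0.07 ,  1.452,  0.023,  1.371, -0.057]), 'dq': array([ 0.002,  0.001,  0.   ,  0.001, -0.   , -0.   ,  0.001]), 'tau': array([ 1.0000e-03, -4.9358e+01, -3.8200e-01, -3.1433e+01,  1.3000e-02,
        1.1000e-02, -0.0000e+00]), 'tool_pos': array([ 0.179, -0.624,  0.23 ]), 'ee_rot': array([-0.001,  0.99 ,  0.139, -0.   ]), 'contact_force': array([ 0.423,  0.59 , -1.006]), 'torque': array([-0.028,  0.01 , -0.022]), 'grasp_force': np.float64(0.0), 'grip_width': np.float64(1.002)}
scene [[473.4, 0.0, 260.6], [0.0, 473.4, 193.9], [0.0, 0.0, 1.0]] [[-0.918, -0.397, -0.012], [-0.221, 0.536, -0.815], [0.33, -0.745, -0.579]] [0.443 0.095 1.255]
top [[365.3, 0.0, 262.9], [0.0, 365.3, 194.5], [0.0, 0.0, 1.0]] [[-0.004, -1.0, 0.0], [-0.992, 0.004, -0.124], [0.124, -0.001, -0.992]] [0.085 0.464 1.055]
```

View pics/top0.png

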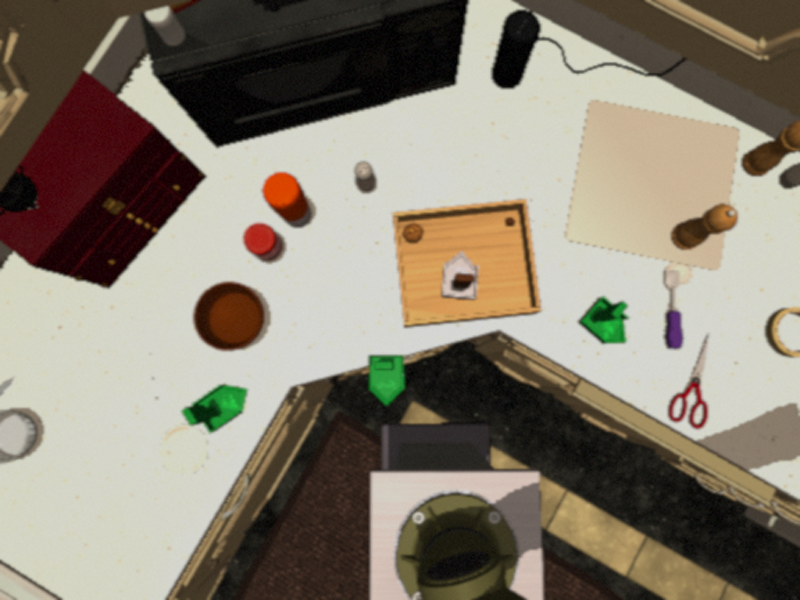

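View pics/scene0.png

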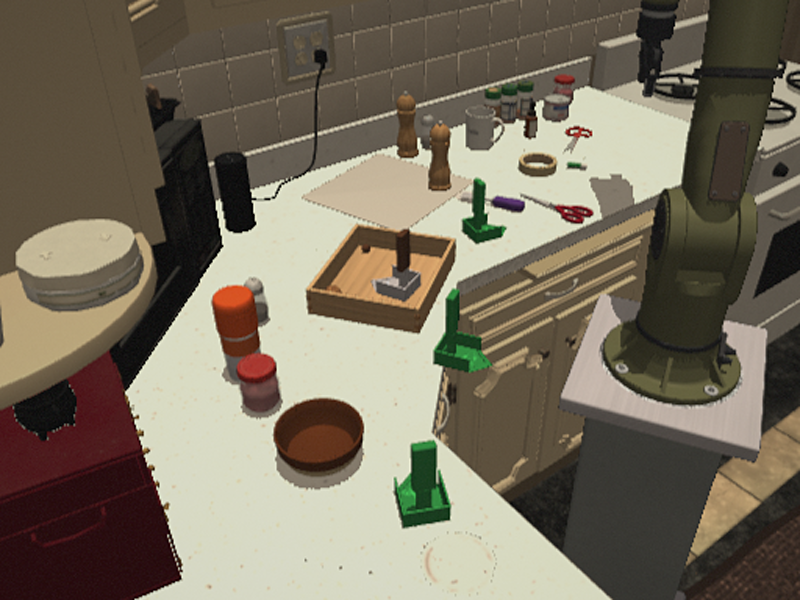

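The top view shows the bin with rim corners at (393,213), (526,200), (540,311) and (405,326). The walnut is in the far left corner at about (412,232), the hazelnut far right at (510,222), and the scoop mid-bin with its handle at (462,281). The scene view agrees, and the worktop to the bin's left is free.

```bash
cat > h.py <<'E'
from bench import *
import cv2,numpy as np
from scipy.spatial.transform import Rotation as Rot
def ray(c,uv,z):
    K,R,t=(np.array(c[k]) for k in("intrinsics","R","t"))
    o=-R.T@t; d=R.T@np.linalg.solve(K,[uv[0],uv[1],1.])
    return o+d*(z-o[2])/d[2]
def proj(c,X):
    K,R,t=(np.array(c[k]) for k in("intrinsics","R","t"))
    p=K@(R@np.array(X)+t); return p[:2]/p[2]
def tool(s=None):
    s=s or state(); return np.array(s["tool_pos"]),Rot.from_quat(np.array(s["ee_rot"])[[1,2,3,0]])
def shift(target,yaw_y=None):
    p,R=tool(); print("tool axes x,y,z:",np.round(R.as_matrix().T,3).tolist()); print("shift mm",np.round(R.inv().apply(np.array(target)-p)*1000,1))
    return p,R
E
python3 - <<'E'
from h import *
c=get_calibration("top")
f=lambda u,v,z:np.round(ray(c,((u+.5)/1.5625-.5,(v+.5)/1.5625-.5),z),4)
for n,u,v,z in [("FL",393,213,.055),("FR",526,200,.055),("NR",540,311,.055),("NL",405,326,.055),("wal",412,232,.026),("haz",510,222,.017),("handletop",466,278,.138),("nose",461,254,.01)]:print(n,f(u,v,z))
w=get_calibration("wrist");p,R=tool()
print("cam in tool",R.inv().apply(-w["R"].T@w["t"]-p),"axes",(R.inv().as_matrix()@w["R"].T).round(3).tolist(),np.round(w["intrinsics"],1).tolist())
shift([0.55,0,0.4])
E
```

```text
FL [0.6348 0.1164 0.055 ]
FR [ 0.6593 -0.1357  0.055 ]
NR [ 0.4474 -0.1556  0.055 ]
NL [0.4205 0.0943 0.055 ]
wal [0.6053 0.0806 0.026 ]
haz [ 0.6269 -0.1111  0.017 ]
handletop [ 0.4956 -0.0115  0.138 ]
nose [ 0.565 -0.015  0.01 ]
cam in tool [ 7.15419540e-02 -9.05629077e-05 -1.42275410e-01] axes [[0.0, -0.961, -0.278], [1.0, 0.0, 0.0], [-0.0, -0.278, 0.961]] [[291.4, 0.0, 255.5], [0.0, 291.4, 199.1], [0.0, 0.0, 1.0]]
tool axes x,y,z: [[0.961, 0.276, -0.0], [0.276, -0.961, -0.002], [-0.001, 0.002, -1.0]]
shift mm [ 528.7 -497.9 -168.9]
```

Run:
```python
from h import *
for T in([.36,-.40,.30],[.48,-.2,.30],[.52,0.02,.26]): shift(T)
```

```text
tool axes x,y,z: [[0.961, 0.276, -0.0], [0.276, -0.961, -0.002], [-0.001, 0.002, -1.0]]
shift mm [ 235.6 -165.8  -69.4]
tool axes x,y,z: [[0.961, 0.276, -0.0], [0.276, -0.961, -0.002], [-0.001, 0.002, -1.0]]
shift mm [ 406.2 -324.8  -69.2]
tool axes x,y,z: [[0.961, 0.276, -0.0], [0.276, -0.961, -0.002], [-0.001, 0.002, -1.0]]
shift mm [ 505.4 -525.1  -28.8]
```

Emit:
carry_out(
  rows=[
    [[60,-40,-30],[0,0,-1.3]],
    [[120,-80,-60],[0,0,-2.6]],
    [[180,-120,-70],[0,0,-4]],
    [[235,-165,-70],[0,0,-5.5]],
    [[290,-215,-70],[0,0,-7]],
    [[345,-265,-70],[0,0,-8.5]],
    [[405,-325,-70],[0,0,-10]],
    [[435,-380,-60],[0,0,-11.5]],
    [[465,-435,-50],[0,0,-13]],
    [[490,-490,-35],[0,0,-14]],
    [[505,-525,-29],[0,0,-14.8]],
    [[505,-525,-29],[0,0,-14.8]],
  ],
)

```text
t: 1.3
tool_pos: [0.474, -0.1197, 0.2761]
ee_rot: [0.0, 0.706, 0.708, -0.0]
contact_force: [1.1, -0.4, 0.4]
grip_width: 1.001
grasp_force: 0.0
```

Emit:
carry_out(
  rows=[
    [[0,0,0],[0,0,0]],
    [[0,0,0],[0,0,0]],
    [[0,0,0],[0,0,0]],
  ],
)

```text
t: 1.6
tool_pos: [0.4734, -0.1232, 0.2763]
ee_rot: [-0.0, 0.708, 0.707, -0.0]
contact_force: [-0.5, -0.8, -0.4]
grip_width: 1.003
grasp_force: 0.0
```

Run:
```python
from h import *
import pickle
s=state();print(s["t"],np.round(s["tool_pos"],4),np.round(s["joints"],3))
c=get_calibration("wrist");im=snapshot("wrist");pickle.dump((c,im),open("w1.pkl","wb"))
cv2.imwrite("pics/w1.png",cv2.resize(im[:,:,::-1],(800,600),interpolation=cv2.INTER_CUBIC))
shift(s["tool_pos"])
```

```text
1.6 [ 0.4734 -0.1232  0.2763] [ 0.817 -0.023 -0.601  1.748 -0.012  1.413  0.216]
tool axes x,y,z: [[0.002, 1.0, -0.0], [1.0, -0.002, -0.001], [-0.001, -0.0, -1.0]]
shift mm [0.3 0.  0. ]
```

View pics/w1.png

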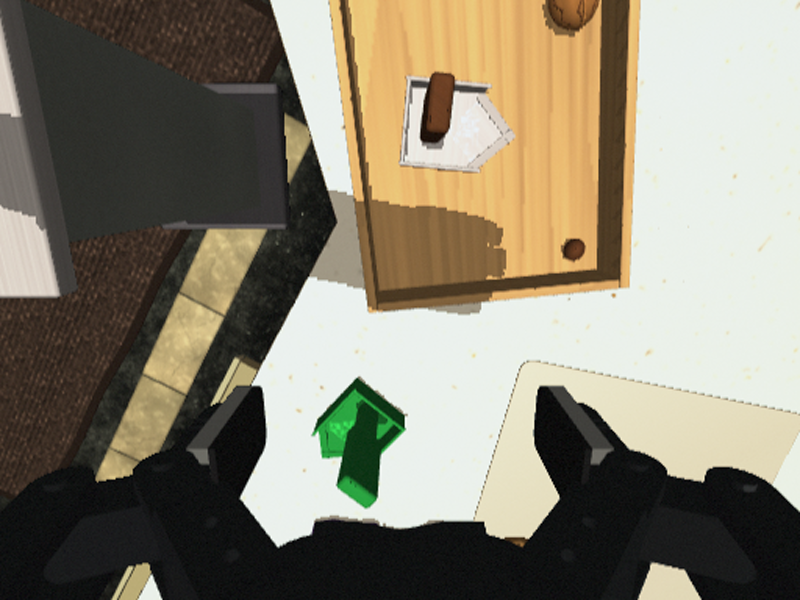

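The wrist view shows the scoop pan with its nose at (513,136) and handle top at about (440,78)-(434,140). The walnut at (572,8) is cut off at the top edge, and the hazelnut is at (573,249). I'll move closer so the whole far side is visible.

Emit:
carry_out(
  rows=[
    [[30,10,5],[0,0,0]],
    [[65,20,15],[0,0,0]],
    [[95,30,20],[0,0,0]],
    [[95,30,20],[0,0,0]],
    [[95,30,20],[0,0,0]],
    [[95,30,20],[0,0,0]],
  ],
)

```text
t: 2.25
tool_pos: [0.5038, -0.029, 0.2565]
ee_rot: [0.0, 0.708, 0.706, -0.0]
contact_force: [-0.2, -0.2, 0.0]
grip_width: 0.998
grasp_force: 0.0
```

Run:
```python
from h import *
import pickle
s=state();print(s["t"],np.round(s["tool_pos"],4),np.round(s["joints"],3))
c=get_calibration("wrist");im=snapshot("wrist");pickle.dump((c,im),open("w2.pkl","wb"))
cv2.imwrite("pics/w2.png",cv2.resize(im[:300,112:,::-1],(800,600),interpolation=cv2.INTER_CUBIC))
```

```text
2.25 [ 0.5038 -0.029   0.2565] [ 0.708  0.03  -0.711  1.745  0.021  1.374 -0.01 ]
```

View pics/w2.png

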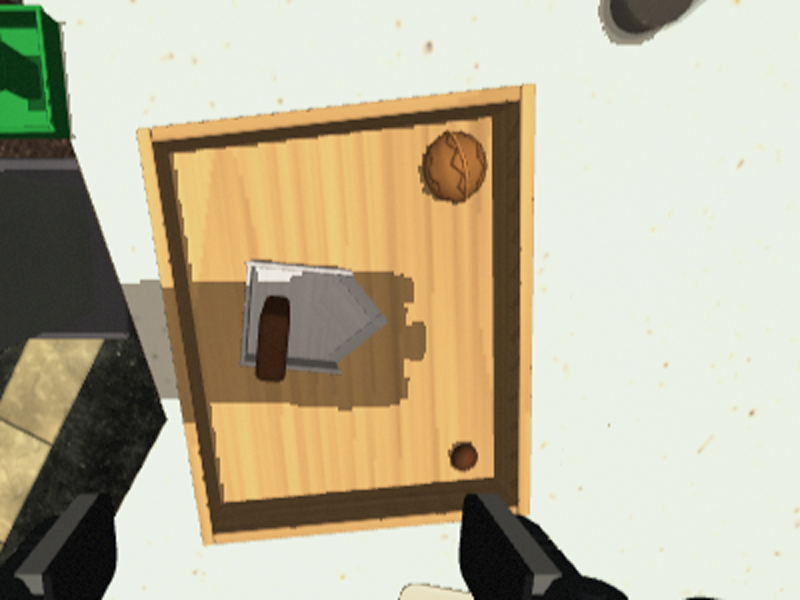

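Wrist view (2x crop, offset 112): the bin rim corners are (535,85), (530,514), (207,545) and (140,131). The walnut is centred at (454,167) and the hazelnut at (464,456). The scoop tip is (387,321), its rear rim corners (247,262) and (243,367), and the handle's lower end (256..286,381).

```bash
cat > fit.py <<'E'
from h import *
from scipy.optimize import least_squares
def pose(p,X): 
    X=np.asarray(X,float); c,s=np.cos(p[2]),np.sin(p[2]); return np.c_[p[0]+c*X[:,0]-s*X[:,1],p[1]+s*X[:,0]+c*X[:,1],X[:,2]]
def fit(c,X,px,p0):
    f=lambda p:(np.array([proj(c,x) for x in pose(p,X)])-px).ravel()
    r=least_squares(f,p0,loss="soft_l1",f_scale=1.);return r.x,f(r.x).reshape(-1,2)
E
python3 - <<'E'
from fit import *
import pickle
c,im=pickle.load(open("w2.pkl","rb"))
P=lambda a:(np.array(a)+.5)/2-.5+[112,0]
b,e=fit(c,np.array([[108,128,55],[108,-128,55],[-108,-128,55],[-108,128,55]])/1e3,P([[535,85],[530,514],[207,545],[140,131]]),[.54,-.02,.1]);print("bin",b.round(4),e.round(1).tolist())
X=np.array([[75,0,9],[-20,32,36],[-20,-32,36],[43,32,36],[43,-32,36],[7,-16,138],[-7,-16,138]])/1e3
s,e=fit(c,X,P([[387,321],[247,262],[243,367],[352,271],[343,373],[286,381],[256,381]]),[.495,-.012,-.05]);print("scoop",s.round(4),e.round(1).tolist())
w=ray(c,P([454,167]),.026);h=ray(c,P([464,456]),.017)
R=np.array([[np.cos(b[2]),-np.sin(b[2])],[np.sin(b[2]),np.cos(b[2])]])
for n,q in(("wal",w[:2]),("haz",h[:2]),("scoop",s[:2])):print(n,q.round(4),"in bin",(R.T@(q-b[:2])).round(4))
E
```

```text
bin [ 0.5437 -0.0223  0.1033] [[1.4, -0.8], [1.4, 1.6], [-1.1, 1.6], [-1.9, -0.3]]
scoop [ 0.4984 -0.0103 -0.0806] [[1.4, -0.5], [0.7, 0.0], [-0.3, -1.1], [-0.2, -0.4], [-1.1, -0.4], [0.0, 1.7], [-0.1, 0.6]]
wal [0.6044 0.0777] in bin [0.0707 0.0932]
haz [ 0.6283 -0.1108] in bin [ 0.075  -0.0968]
scoop [ 0.4984 -0.0103] in bin [-0.0438  0.0166]
```

Emit:
carry_out(
  rows=[
    [[19,-6,10],[0,0,0.9]],
    [[19,-6,40],[0,0,0.9]],
    [[19,-6,70],[0,0,0.9]],
    [[19,-6,100],[0,0,0.9]],
    [[19,-6,130],[0,0,0.9]],
    [[19,-6,155],[0,0,0.9]],
    [[19,-6,171],[0,0,0.9]],
    [[19,-6,171],[0,0,0.9]],
    [[19,-6,171],[0,0,0.9]],
    [[19,-6,171],[0,0,0.9]],
  ],
)

```text
t: 3.3
tool_pos: [0.4989, -0.0083, 0.0867]
ee_rot: [0.001, 0.735, 0.679, 0.001]
contact_force: [0.3, -0.4, 0.0]
grip_width: 0.999
grasp_force: 0.0
```

Run:
```python
from h import *
shift([.4984,-.0103,.085]);print(np.round(state()["joints"],3))
cv2.imwrite("pics/w3.png",cv2.resize(snapshot("wrist")[:,:,::-1],(800,600)))
```

```text
tool axes x,y,z: [[0.079, 0.997, -0.0], [0.997, -0.079, 0.002], [0.002, -0.001, -1.0]]
shift mm [-2.  -0.3  1.7]
[ 0.643  0.188 -0.731  1.968  0.147  1.035 -0.233]
```

View pics/w3.png

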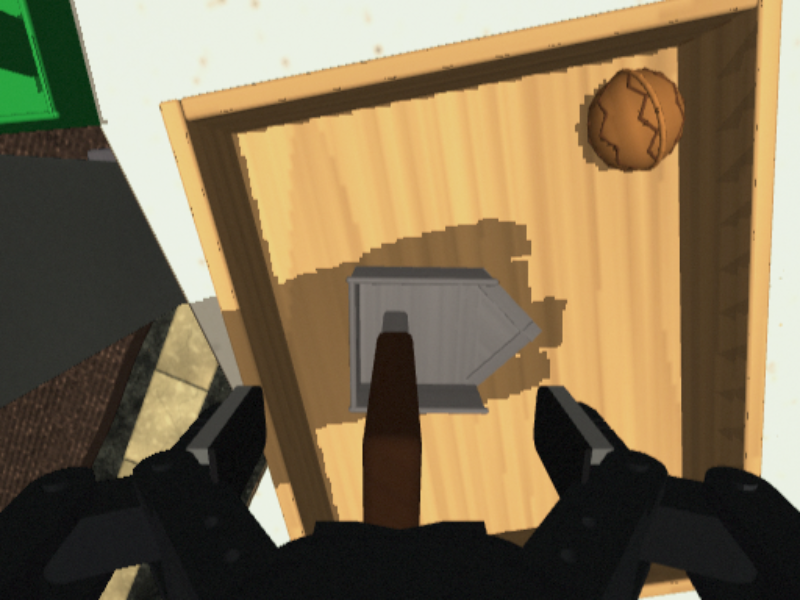

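The handle (about (392,440)) stands between the open pads at (235,430) and (565,430), and the scoop's axis lies along the closing line. I'll close the gripper.

Emit:
carry_out(
  rows=[
    [[-2,0,2],[0,0,0]],
    [[-2,0,2],[0,0,0]],
    [[-2,0,2],[0,0,0]],
    [[-2,0,2],[0,0,0]],
    [[-2,0,2],[0,0,0]],
    [[-2,0,2],[0,0,0]],
    [[-2,0,2],[0,0,0]],
    [[-2,0,2],[0,0,0]],
    [[-2,0,2],[0,0,0]],
    [[-2,0,2],[0,0,0]],
  ],
  gripper=-1,
  grip_force=90,
)

```text
t: 4.35
tool_pos: [0.4976, -0.0096, 0.0835]
ee_rot: [-0.0, 0.734, 0.679, -0.0]
contact_force: [-0.8, -0.0, 1.2]
grip_width: 0.154
grasp_force: 87.6
```

Run:
```python
from fit import *
s=state();print(s["t"],s["grip_width"],s["grasp_force"],s["contact_force"])
th=.1033; b=np.array([.5437,-.0223]); d=np.array([np.cos(th+np.pi/4),np.sin(th+np.pi/4)])
R=np.array([[np.cos(th),-np.sin(th)],[np.sin(th),np.cos(th)]])
cor=b+R@[.1,.12]
for r in(.155,.12,.075): print("origin at",r,cor-d*r); shift([*(cor-d*r),.0837])
```

```text
4.35 0.15358103327056094 87.63875484466553 [-0.78668459 -0.02330744  1.23198515]
origin at 0.155 [ 0.53307738 -0.01294706]
tool axes x,y,z: [[0.078, 0.997, -0.0], [0.997, -0.078, -0.0], [-0.0, -0.0, -1.0]]
shift mm [-0.5 35.7 -0.3]
origin at 0.12 [0.55514219 0.01422175]
tool axes x,y,z: [[0.078, 0.997, -0.0], [0.997, -0.078, -0.0], [-0.0, -0.0, -1.0]]
shift mm [28.3 55.5 -0.3]
origin at 0.075 [0.58351123 0.04915308]
tool axes x,y,z: [[0.078, 0.997, -0.0], [0.997, -0.078, -0.0], [-0.0, -0.0, -1.0]]
shift mm [65.3 81.1 -0.3]
```

Emit:
carry_out(
  rows=[
    [[0,0,-6],[0,0,0]],
    [[0,6,-6],[0,0,-1.2]],
    [[0,12,-6],[0,0,-2.5]],
    [[0,18,-6],[0,0,-3.8]],
    [[0,24,-6],[0,0,-5]],
    [[0,30,-6],[0,0,-6.3]],
    [[0,36,-6],[0,0,-7.6]],
    [[0,36,-6],[0,0,-8.9]],
    [[0,36,-6],[0,0,-10]],
    [[0,36,-6],[0,0,-11.1]],
    [[0,36,-6],[0,0,-11.1]],
    [[0,36,-6],[0,0,-11.1]],
  ],
)

```text
t: 5.55
tool_pos: [0.5337, -0.0126, 0.0896]
ee_rot: [0.0, 0.335, 0.942, -0.0]
contact_force: [0.6, -0.5, -1.4]
grip_width: 0.152
grasp_force: 87.7
```

Run:
```python
from h import *
s=state();print(s["t"],s["grip_width"],s["contact_force"].round(1),s["joints"].round(2))
p,R=shift([.5331,-.013,.0837]);print("yaw of y",np.arctan2(*R.as_matrix()[[1,0],1]))
cv2.imwrite("pics/w4.png",cv2.resize(snapshot("wrist")[:,:,::-1],(800,600)))
```

```text
5.55 0.1522563391867258 [ 0.6 -0.5 -1.4] [ 0.73  0.3  -0.85  1.88  0.26  1.07  0.66]
tool axes x,y,z: [[-0.776, 0.631, -0.0], [0.631, 0.776, 0.0], [0.0, -0.0, -1.0]]
shift mm [ 0.2 -0.7  5.9]
yaw of y 0.8882492289045655
```

View pics/w4.png

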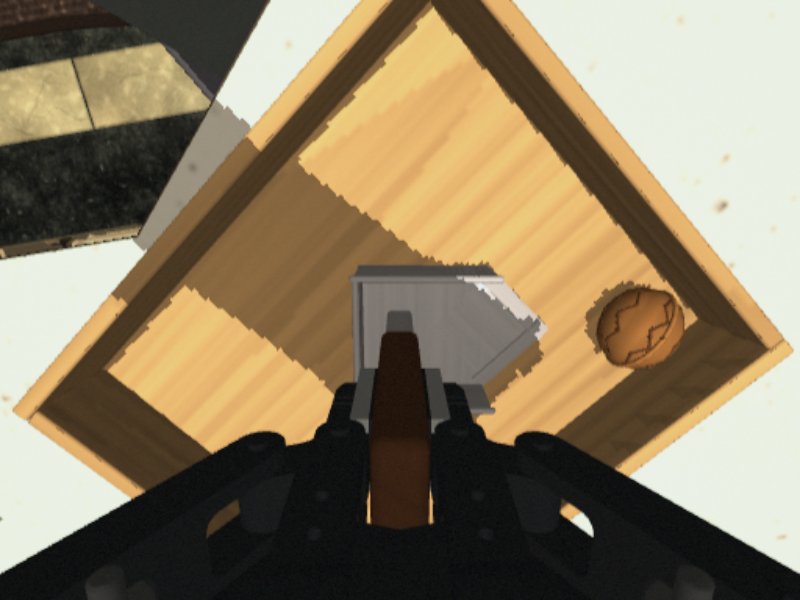

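The scoop's axis is horizontal in view. Its tip (545,328) points at the walnut (640,328) and the floor corner (about (700,322)). I'll lower it and drive in.

Emit:
carry_out(
  rows=[
    [[0,0,3],[0,0,0]],
    [[0,0,6],[0,0,0]],
    [[0,0,6],[0,0,0]],
    [[0,5,6],[0,0,0]],
    [[0,10,6],[0,0,0]],
    [[0,15,6],[0,0,0]],
    [[0,20,6],[0,0,0]],
    [[0,25,6],[0,0,0]],
    [[0,30,6],[0,0,0]],
    [[0,35,6],[0,0,0]],
    [[0,40,6],[0,0,0]],
    [[0,40,6],[0,0,0]],
  ],
)

```text
t: 6.8
tool_pos: [0.5594, 0.0201, 0.0835]
ee_rot: [0.0, 0.333, 0.943, 0.001]
contact_force: [0.4, 0.5, -0.3]
grip_width: 0.15
grasp_force: 88.0
```

Run:
```python
from h import *
s=state();print(s["t"],s["contact_force"].round(1),s["torque"].round(2))
shift([.5835,.0492,.0837])
```

```text
6.8 [ 0.4  0.5 -0.3] [ 0.08 -0.15  0.02]
tool axes x,y,z: [[-0.778, 0.628, 0.0], [0.628, 0.778, 0.002], [0.001, 0.002, -1.0]]
shift mm [-0.5 37.8 -0.2]
```

Emit:
carry_out(
  rows=[
    [[0,4,0.5],[0,0,0]],
    [[0,8,0.5],[0,0,0]],
    [[0,12,0.5],[0,0,0]],
    [[0,16,0.5],[0,0,0]],
    [[0,20,0.5],[0,0,0]],
    [[0,24,0.5],[0,0,0]],
    [[0,27,0.5],[0,0,0]],
    [[0,30,0.5],[0,0,0]],
    [[0,32,0.5],[0,0,0]],
    [[0,32,0.5],[0,0,0]],
  ],
)

```text
t: 7.8
tool_pos: [0.5793, 0.0425, 0.0835]
ee_rot: [0.001, 0.334, 0.943, -0.001]
contact_force: [-2.0, -3.8, 4.9]
grip_width: 0.152
grasp_force: 88.7
```

Run:
```python
from h import *
s=state();print(s["t"],s["contact_force"].round(1),s["torque"].round(2))
shift([.5835,.0492,.0837])
cv2.imwrite("pics/w5.png",cv2.resize(snapshot("wrist")[100:340,192:,::-1],(800,600)))
```

```text
7.8 [-2.  -3.8  4.9] [-0.66  0.28 -0.04]
tool axes x,y,z: [[-0.777, 0.629, -0.001], [0.629, 0.777, -0.001], [0.001, -0.002, -1.0]]
shift mm [ 1.   7.8 -0.2]
```

View pics/w5.png

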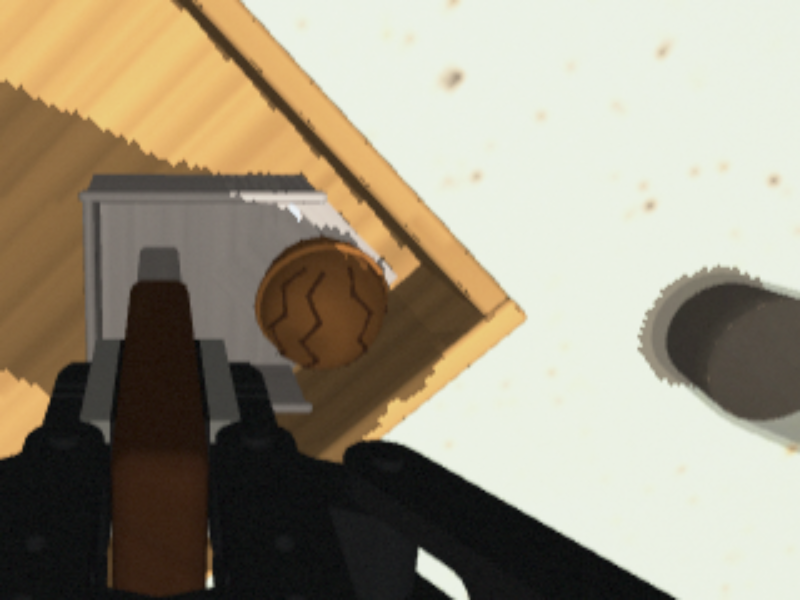

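The walnut (322,303) is already over the pan, with the scoop's tip near (400,275) and a small gap to the corner. I'll drive in the rest.

Emit:
carry_out(
  rows=[
    [[0,2,0],[0,0,0]],
    [[0,4,0],[0,0,0]],
    [[0,6,0],[0,0,0]],
    [[0,7,0],[0,0,0]],
    [[0,7,0],[0,0,0]],
    [[0,7,0],[0,0,0]],
  ],
)

```text
t: 8.45
tool_pos: [0.582, 0.0453, 0.0839]
ee_rot: [-0.001, 0.335, 0.942, -0.003]
contact_force: [-7.9, -8.2, 13.4]
grip_width: 0.154
grasp_force: 89.8
```

Run:
```python
from h import *
s=state();print(s["t"],s["contact_force"].round(1),s["torque"].round(2))
shift([.5835,.0492,.0837])
cv2.imwrite("pics/w6.png",cv2.resize(snapshot("wrist")[100:340,192:,::-1],(800,600)))
```

```text
8.45 [-7.9 -8.2 13.4] [-1.66  1.86  0.04]
tool axes x,y,z: [[-0.776, 0.631, -0.001], [0.631, 0.776, -0.007], [-0.004, -0.006, -1.0]]
shift mm [1.2 4.  0.2]
```

View pics/w6.png

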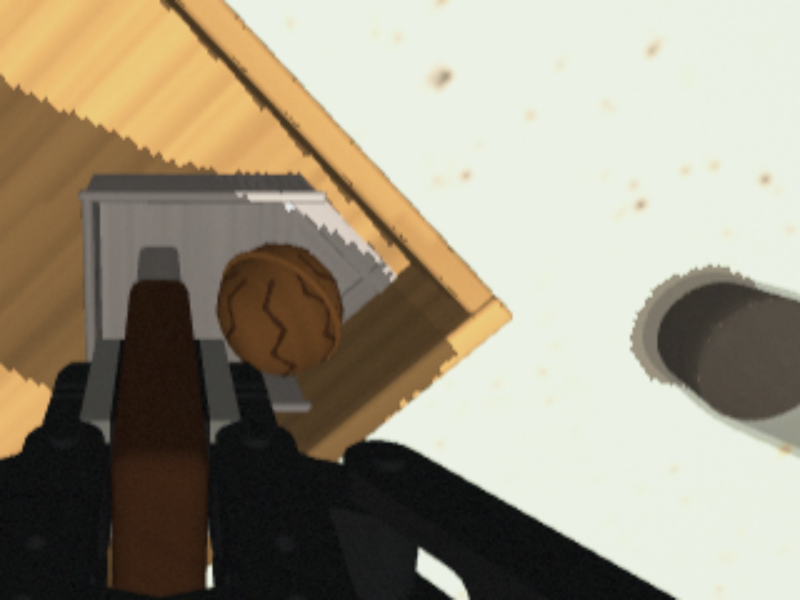

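The walnut (280,308) is fully on the pan floor behind the lip, and the nose is pressed into the corner. I'll lift gently, keeping it level.

Emit:
carry_out(
  rows=[
    [[0,-2,0],[0,0,0]],
    [[0,-4,-1],[0,0,0]],
    [[0,-5,-3],[0,0,0]],
    [[0,-5,-6],[0,0,0]],
    [[0,-5,-10],[0,0,0]],
    [[0,-5,-15],[0,0,0]],
    [[0,-5,-20],[0,0,0]],
    [[0,-5,-25],[0,0,0]],
    [[0,-5,-30],[0,0,0]],
    [[0,-5,-34],[0,0,0]],
    [[0,-5,-36],[0,0,0]],
    [[0,-5,-36],[0,0,0]],
  ],
)

```text
t: 9.7
tool_pos: [0.5803, 0.0451, 0.1193]
ee_rot: [0.0, 0.334, 0.943, 0.0]
contact_force: [-0.5, 0.0, -2.2]
grip_width: 0.15
grasp_force: 87.8
```

Run:
```python
from h import *
s=state();print(s["t"],s["contact_force"].round(1),s["torque"].round(2))
shift([.5835,.0492,.0837])
cv2.imwrite("pics/w7.png",cv2.resize(snapshot("wrist")[100:340,192:,::-1],(800,600)))
```

```text
9.7 [-0.5  0.  -2.2] [-0.03 -0.01  0.03]
tool axes x,y,z: [[-0.777, 0.629, -0.001], [0.629, 0.777, 0.0], [0.001, -0.0, -1.0]]
shift mm [ 0.2  5.2 35.6]
```

View pics/w7.png

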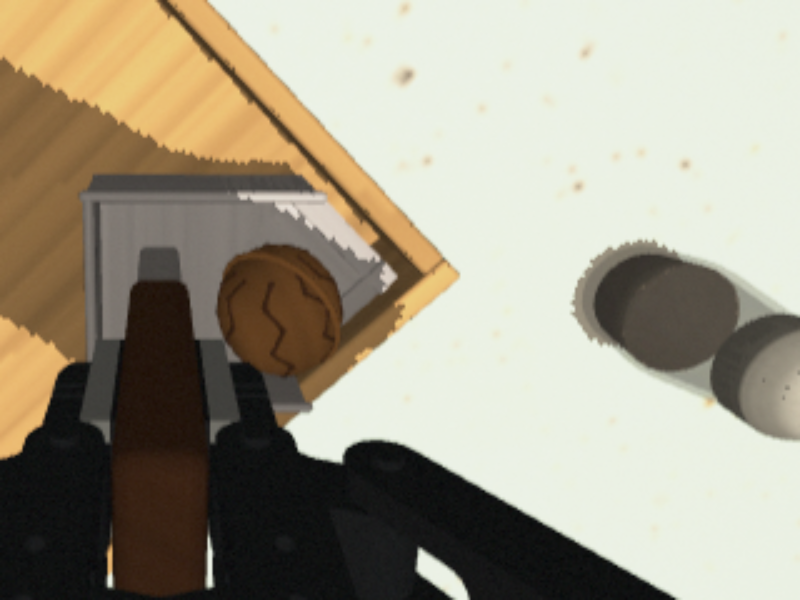

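The walnut has not moved in the pan and the scoop is off the floor. Next I'll lift it above the rim.

Emit:
carry_out(
  rows=[
    [[0,0,-2],[0,0,0]],
    [[0,0,-5],[0,0,0]],
    [[0,0,-10],[0,0,0]],
    [[0,0,-16],[0,0,0]],
    [[0,0,-22],[0,0,0]],
    [[0,0,-28],[0,0,0]],
    [[0,0,-34],[0,0,0]],
    [[0,0,-40],[0,0,0]],
    [[0,0,-45],[0,0,0]],
    [[0,0,-48],[0,0,0]],
    [[0,0,-50],[0,0,0]],
    [[0,0,-50],[0,0,0]],
  ],
)

```text
t: 10.95
tool_pos: [0.5802, 0.0451, 0.1692]
ee_rot: [0.0, 0.334, 0.943, -0.0]
contact_force: [-0.5, -0.9, -2.5]
grip_width: 0.153
grasp_force: 87.8
```

Emit:
carry_out(
  rows=[
    [[1,0,0],[0,0,0]],
    [[3,2,0],[0,0,0]],
    [[6,4,0],[0,0,0]],
    [[10,6,0],[0,0,0]],
    [[15,9,0],[0,0,0]],
    [[20,12,0],[0,0,0]],
    [[26,15,0],[0,0,0]],
    [[32,18,0],[0,0,0]],
    [[38,21,0],[0,0,0]],
    [[44,25,0],[0,0,0]],
    [[50,28,0],[0,0,0]],
    [[56,32,0],[0,0,0]],
  ],
)

```text
t: 12.15
tool_pos: [0.5565, 0.1056, 0.169]
ee_rot: [0.0, 0.334, 0.943, -0.0]
contact_force: [0.3, -0.3, -1.9]
grip_width: 0.154
grasp_force: 87.7
```

Emit:
carry_out(
  rows=[
    [[6,4,0],[0,0,0]],
    [[12,7,0],[0,0,0]],
    [[18,10,0],[0,0,0]],
    [[25,14,0],[0,0,0]],
    [[32,18,0],[0,0,0]],
    [[39,22,0],[0,0,0]],
    [[46,26,0],[0,0,0]],
    [[53,30,0],[0,0,0]],
    [[60,34,0],[0,0,0]],
    [[66,38,0],[0,0,0]],
    [[71,41,0],[0,0,0]],
    [[75,43,0],[0,0,0]],
  ],
)

```text
t: 13.35
tool_pos: [0.5252, 0.1864, 0.169]
ee_rot: [-0.0, 0.333, 0.943, 0.0]
contact_force: [-0.1, 0.5, -2.6]
grip_width: 0.157
grasp_force: 87.7
```

Emit:
carry_out(
  rows=[
    [[3,2,0],[0,0,0]],
    [[5,3,0],[0,0,0]],
    [[7,4,0],[0,0,0]],
    [[8,5,0],[0,0,0]],
    [[8,5,0],[0,0,0]],
    [[8,5,0],[0,0,0]],
    [[8,5,0],[0,0,0]],
  ],
)

```text
t: 14.05
tool_pos: [0.5225, 0.1945, 0.169]
ee_rot: [0.0, 0.334, 0.943, -0.0]
contact_force: [0.8, -0.1, -2.8]
grip_width: 0.149
grasp_force: 87.7
```

Run:
```python
from h import *
s=state();print(s["t"],s["contact_force"].round(1),s["torque"].round(2),s["tool_pos"].round(4))
shift([.5205,.1965,.0755])
cv2.imwrite("pics/w8.png",cv2.resize(snapshot("wrist")[:,:,::-1],(800,600)))
```

```text
14.05 [ 0.8 -0.1 -2.8] [ 0.05  0.05 -0.02] [0.5225 0.1945 0.169 ]
tool axes x,y,z: [[-0.777, 0.629, -0.0], [0.629, 0.777, -0.0], [0.0, -0.0, -1.0]]
shift mm [ 2.8  0.4 93.5]
```

View pics/w8.png

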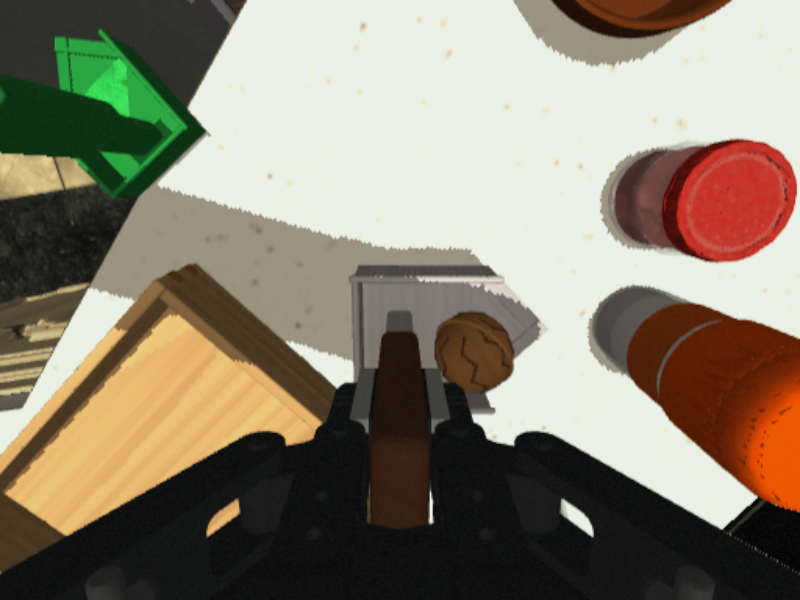

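The walnut (473,352) is still in the pan. The nose clears the red jar (base about (640,205)) and orange bottle (base about (640,330)), and the bin is behind it. I'll lower.

Emit:
carry_out(
  rows=[
    [[0,0,2],[0,0,0]],
    [[0,0,6],[0,0,0]],
    [[0,0,13],[0,0,0]],
    [[0,0,21],[0,0,0]],
    [[0,0,30],[0,0,0]],
    [[0,0,39],[0,0,0]],
    [[0,0,48],[0,0,0]],
    [[0,0,56],[0,0,0]],
    [[0,0,63],[0,0,0]],
    [[0,0,69],[0,0,0]],
    [[0,0,74],[0,0,0]],
    [[0,0,78],[0,0,0]],
  ],
)

```text
t: 15.3
tool_pos: [0.5224, 0.1947, 0.0906]
ee_rot: [-0.0, 0.334, 0.943, -0.0]
contact_force: [-0.6, -0.1, -1.9]
grip_width: 0.148
grasp_force: 87.8
```

Emit:
carry_out(
  rows=[
    [[0,0,3],[0,0,0]],
    [[0,0,6],[0,0,0]],
    [[0,0,9],[0,0,0]],
    [[0,0,11],[0,0,0]],
    [[0,0,13],[0,0,0]],
    [[0,0,14],[0,0,0]],
    [[0,0,15],[0,0,0]],
    [[0,0,15.5],[0,0,0]],
    [[0,0,15.5],[0,0,0]],
  ],
)

```text
t: 16.2
tool_pos: [0.5224, 0.1947, 0.0755]
ee_rot: [0.0, 0.334, 0.943, 0.0]
contact_force: [0.0, 0.3, -1.9]
grip_width: 0.153
grasp_force: 87.9
```

Emit:
carry_out(
  rows=[
    [[0,0,0.5],[0,0,0]],
    [[0,0,1],[0,0,0]],
    [[0,0,1],[0,0,0]],
  ],
)

```text
t: 16.5
tool_pos: [0.5225, 0.1946, 0.0754]
ee_rot: [0.0, 0.334, 0.943, -0.0]
contact_force: [-3.4, -2.0, 6.0]
grip_width: 0.151
grasp_force: 89.2
```

Emit:
carry_out(
  rows=[
    [[0,0,-0.5],[0,0,0]],
    [[0,0,-0.5],[0,0,0]],
    [[0,0,-0.5],[0,0,0]],
  ],
)

```text
t: 16.8
tool_pos: [0.5225, 0.1946, 0.0754]
ee_rot: [0.0, 0.334, 0.943, -0.0]
contact_force: [-2.2, -2.1, 5.2]
grip_width: 0.156
grasp_force: 89.0
```

Emit:
carry_out(
  rows=[
    [[0,0,0],[0,0,0]],
    [[0,0,0],[0,0,0]],
    [[0,0,0],[0,0,0]],
    [[0,0,0],[0,0,0]],
    [[0,0,0],[0,0,0]],
  ],
  gripper=0,
  grip_force=20,
)

```text
t: 17.3
tool_pos: [0.5224, 0.1947, 0.0749]
ee_rot: [-0.0, 0.334, 0.943, 0.0]
contact_force: [0.2, 0.3, 0.0]
grip_width: 0.498
grasp_force: 0.0
```

Emit:
carry_out(
  rows=[
    [[0,0,-5],[0,0,0]],
    [[0,0,-15],[0,0,0]],
    [[0,0,-30],[0,0,0]],
    [[0,0,-50],[0,0,0]],
    [[0,0,-70],[0,0,0]],
    [[0,0,-90],[0,0,0]],
    [[0,0,-110],[0,0,0]],
    [[0,0,-120],[0,0,0]],
    [[0,0,-120],[0,0,0]],
    [[0,0,-120],[0,0,0]],
  ],
)

```text
t: 18.3
tool_pos: [0.5222, 0.1945, 0.1948]
ee_rot: [0.0, 0.334, 0.943, -0.0]
contact_force: [0.9, 1.0, -0.6]
grip_width: 0.496
grasp_force: 0.0
```

Run:
```python
from h import *
s=state();print(s["t"],s["contact_force"].round(1),s["tool_pos"].round(4))
w=cv2.resize(snapshot("wrist")[60:360,100:500,::-1],(400,300))
c=get_calibration("scene");u,v=proj(c,[.53,.2,.03]).round().astype(int);print(u,v)
sc=snapshot("scene")[max(0,v-75):v+75,max(0,u-100):u+100,::-1]
cv2.imwrite("pics/end.png",np.hstack([w,cv2.resize(sc,(400,300),interpolation=cv2.INTER_CUBIC)]))
```

```text
18.3 [ 0.9  1.  -0.6] [0.5222 0.1945 0.1948]
215 217
```

View pics/end.png

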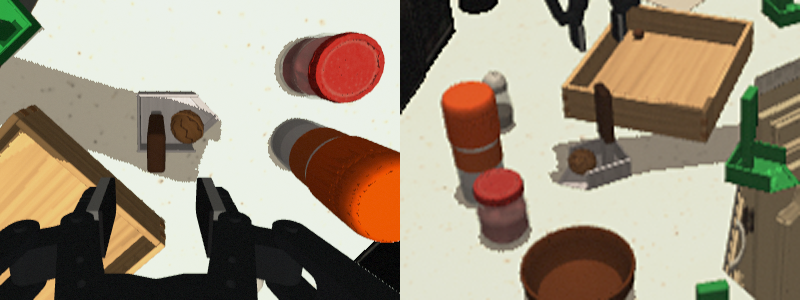

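The scoop stands level left of the bin, clear of it, with the walnut at (187,127) mid-pan, about x = 37 mm. The hazelnut is still in its corner of the bin.

```bash
python3 -c "
from bench import *
print(finish_job())"
```

```text
the job is handed in; nothing more can be done
None
```

The walnut is in the scoop, and the scoop stands level on the worktop left of the bin, released and clear of it; the hazelnut looks untouched in its corner. The job was handed in at about 18 s of the 51 s allowed; no verdict came back.

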